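# Put the dough cutters back on their own stands

### The arm

A 7-joint arm with a two-finger parallel gripper is mounted at the origin on the work surface. World frame = base frame: x ahead of the robot, y to its left, z up, the work surface at z = 0. Lengths are in m, angles in rad, forces in N, time in s.
With the tool pointing down it reaches from about 0.4 to 0.875 m from the base axis. Payload 6.5 kg.
Tool frame: the origin (TCP) lies between the finger pads; the fingertips stand 11 mm ahead of it and the grasp point (between the pads) lies 8 mm behind it; z points along the fingers, y is the direction in which the jaws open and shut (so a half turn about z gives the same grasp; the last joint's range is limited). The gripper opens to 88 mm and grips with 3 to 60 N. Pads are 18 mm wide; open, the fingers measure 123 mm over their backs; the gripper's body (75 mm by 187 mm) begins 45 mm behind the grasp point.
Start: joints at [-1.353, 0.536, -0.004, 1.538, 0.003, 1.067, -0.071], TCP at [0.182, 0.624, 0.25] pointing down, gripper open.
Joint ranges: [-2.7, 2.7], [-0.37, 2.16], [-1.27, 1.26], [0.24, 2.4], [-1.31, 4.45], [0.19, 1.91], [-2.76, 2.76]. Speed limits (rad/s): [2.39, 2.39, 3.14, 3.14, 3.14, 3.14, 3.14].

### API

Orientations are given as [roll, pitch, yaw] about the fixed x, y, z axes, in that order (R = Rz(yaw) Ry(pitch) Rx(roll)).
In Python, from station import bot gives the robot as it stands. The module is installed in compiled form; this text tells all that it offers.
- The arm moves only by the tool play_rows, never from a script. Its argument "plan" is a list of rows, each a list of 7 numbers: the shift along the tool's x, y, z in mm, then the turn, a rotation vector about the tool's x, y, z in rad, then the closure, from 0 (fully open) to 1 (shut). In form: [[x, y, z, rx, ry, rz, jaw], ...]. A call has 1 to 5 rows; each row shifts and turns the commanded pose from where the row before left it, along the tool's axes as they then stand; what a row does not reach is not made up. A row lasts 1/12 s, in which the tool goes at most 41.7 mm and 7.16 degrees, less where a joint would pass 70% of its speed; a pose out of reach is approached as far as the arm can. A call is refused whole if a number of a shift passes 41.7 or a number of a turn 0.125, either way. A call with a gripper value outside its range is refused whole. The fingers move at their own pace and stop on an object; the grip force is fixed at half the most. Time passes only in rows, so rows that do not move let the fingers close. It gives the time, the measured TCP pose, the force and the opening at its end, in the units of the state.
- bot.get_obs(): the state, without advancing time (a new reading comes with each control period).
- bot.grab_frame(name): name is "scene" or "top" or "wrist"; returns (picture, depth): 420x560x3 uint8, red, green, blue; 420x560 float32, m along the optical axis (not along the pixel's ray), 0 where there is no reading.
- bot.camera_info(name): a dict with "mtx" (3x3 intrinsics, pixels), "k1" (the pictures are not rectified: a ray, as slopes to the right and down, at radius r is drawn at 1 + k1 r^2 times it, then the intrinsics apply), "T" (4x4, takes a point from camera to world coordinates). Camera axes: x right, y down, z forward; pixel columns grow to the right and rows downward; lengths in m; the calibration is good to about 2 mm. A picture is of the moment at which its call begins: read the wrist's pose just before it. camera_info takes no time and is no camera call; for the wrist camera it gives the pose at the moment of the call.
- bot.sign_off(): hands the job in, once; it reports no verdict.
The state is a dict: "clock": time; "joints": joint angles; "joint_vel": joint speeds; "tau": joint torques, N m; "tool_pos": TCP position; "orientation": TCP orientation; "ft_force": force on the tool from outside, world axes, zero at the start; "wrist_torque": the same for the moment, N m; "finger_gap": finger opening in m.
Only numpy, scipy, OpenCV 4.12 (cv2) and the standard library are available. Lean on these libraries where they do the work, as an engineer would, in place of code of your own. Each camera call takes 0.05 s, during which the arm holds its last target.

### The job

The four dough cutters (round, square, triangular, oblong) got mixed up: move each onto the middle of the white stand of its own shape, upright, turned any way, parking a cutter on the six-sided wooden board whenever a stand must be cleared first. Only one cutter fits on a stand. Set them down without dropping them, and never let a cutter stand or lie on the bare counter.

Things in the scene. Friction and masses are not known exactly. Their poses are not given: they have to be found in the camera images.
- cutter_round_grip (a point): Round dough cutter, loose: dark steel form, from above: round disc, 64 mm diameter (rim 2 mm wider all round), 24 mm high; upright white round handle in its middle, 22 mm diameter, from 24 to 74 mm above the foot; 0.16 kg. This point: on the handle's axis (z up), 52 mm above the foot, so 66 mm above the counter when on a stand. Starts on a stand of another shape.
- cutter_square_grip (a point): Square dough cutter, loose: dark steel form, from above: square, 54 x 54 mm (rim 2 mm wider all round), 24 mm high; upright white round handle in its middle, 22 mm diameter, from 24 to 74 mm above the foot; 0.16 kg. This point: on the handle's axis (z up), 52 mm above the foot, so 66 mm above the counter when on a stand. Starts on a stand of another shape.
- cutter_triangle_grip (a point): Triangle dough cutter, loose: dark steel form, from above: equilateral triangle, 72 mm side (rim 2 mm wider all round), 24 mm high; upright white round handle in its middle, 22 mm diameter, from 24 to 74 mm above the foot; 0.16 kg. This point: on the handle's axis (z up), 52 mm above the foot, so 66 mm above the counter when on a stand. Starts on a stand of another shape.
- cutter_oblong_grip (a point): Oblong dough cutter, loose: dark steel form, from above: oblong, 76 x 36 mm (rim 2 mm wider all round), 24 mm high; upright white round handle in its middle, 22 mm diameter, from 24 to 74 mm above the foot; 0.16 kg. This point: on the handle's axis (z up), 52 mm above the foot, so 66 mm above the counter when on a stand. Starts on a stand of another shape.
- stand_round: The round stand: a flat white plastic slab, fixed, 14 mm thick, no rim, outline round, 110 mm diameter; the grey print in its middle shows the cutter's outline. Origin: centre of its underside, on the counter; its top is 14 mm above. It has room for one cutter.
- stand_square: The square stand: a flat white plastic slab, fixed, 14 mm thick, no rim, outline square, 100 x 100 mm; the grey print in its middle shows the cutter's outline. Origin: centre of its underside, on the counter; its top is 14 mm above. It has room for one cutter.
- stand_triangle: The triangle stand: a flat white plastic slab, fixed, 14 mm thick, no rim, outline equilateral triangle, 140 mm side, one corner towards its own +x; the grey print in its middle shows the cutter's outline. Origin: centre of its underside, on the counter; its top is 14 mm above. It has room for one cutter.
- stand_oblong: The oblong stand: a flat white plastic slab, fixed, 14 mm thick, no rim, outline oblong, 130 x 76 mm, long side along its own x; the grey print in its middle shows the cutter's outline. Origin: centre of its underside, on the counter; its top is 14 mm above. It has room for one cutter.
- hex_board: The spare board: a six-sided pale wooden slab, fixed, 14 mm thick, no rim, 124 mm over its corners, empty at the start. Origin: centre of its underside; its top is 14 mm above.
Mind the look-alikes: they are no part of the job. Leave any blue look-alike of the stand_round alone. Leave any blue look-alike of the hex_board alone.

How it is judged:
By the outcome, as a careful person would: the job done as asked, in the order asked, and still so for the second after the job is handed in, with the robot touching nothing.
It also fails if it takes over 136 s, if anything falls off the work surface, if the arm or the gripper's body presses on something with over 40 N, if the wrist force passes 120 N, or if a joint passes its speed limit or range.

## Working session

There is one attempt and no reset: what is moved stays moved. The work goes in short steps, Python scripts to look and compute and a tool call to move; the robot and the scene stay as the last step left them, time stands still between calls to the robot, and variables do not carry over. Pictures are saved under pics/ and viewed, and the job is handed in when it is done.

Besides the shell and the picture viewer there is one more tool, called as name([rows], argument=value, ...), one row to a line, values as JSON. play_rows: Moves the arm, as the interface text tells. Its arguments: {"type":"object","properties":{"plan":{"type":"array"}},"required":["plan"]}

```bash
mkdir -p pics
cat > h.py <<'E'
import numpy as np, cv2
from station import bot
def save(n,p): cv2.imwrite('pics/'+n+'.png', cv2.cvtColor(p,cv2.COLOR_RGB2BGR))
def ray(ci,u,v):
    K=np.array(ci['mtx']);k1=ci['k1']
    d=cv2.undistortPoints(np.array([[[u,v]]],float),K,np.array([k1,0,0,0,0.]))[0,0]
    T=np.array(ci['T']);return T[:3,3],T[:3,:3]@np.array([d[0],d[1],1.])
def onplane(ci,u,v,z):
    o,d=ray(ci,u,v);return o+d*(z-o[2])/d[2]
def proj(ci,P):
    T=np.array(ci['T']);K=np.array(ci['mtx']);p=T[:3,:3].T@(np.array(P)-T[:3,3])
    x,y=p[0]/p[2],p[1]/p[2];s=1+ci['k1']*(x*x+y*y)
    return K[0,0]*x*s+K[0,2],K[1,1]*y*s+K[1,2]
E
python3 - <<'E'
from h import *
print(bot.get_obs())
for n in ['scene','top','wrist']:
    c=bot.camera_info(n);print(n,c)
    p,d=bot.grab_frame(n);save(n+'0',p);np.save(n+'0d.npy',d)
E
```

```text
{'clock': 0.0, 'joints': array([-1.3531966 ,  0.537169  , -0.00446088,  1.53887244,  0.00258064,
        1.06731055, -0.0712302 ]), 'joint_vel': array([ 0.00038134, -0.00127616, -0.00100009,  0.00100829,  0.00270104,
        0.00121623,  0.00195302]), 'tau': array([-3.02982089e-04, -5.70992017e+01,  9.90894400e-01, -2.51593566e+01,
       -5.61758713e-02,  1.80535263e-02,  1.58547655e-04]), 'tool_pos': array([0.18183156, 0.62341823, 0.24883728]), 'orientation': array([-3.13984184e+00,  1.00419706e-04,  2.85784454e+00]), 'ft_force': array([-0.25596948, -0.00910907, -0.58120533]), 'wrist_torque': array([-0.00470133,  0.00380864, -0.06148732]), 'finger_gap': 0.08787536439959956}
scene {'mtx': array([[415.07039728,   0.        , 289.12569173],
       [  0.        , 415.07039728, 206.02717958],
       [  0.        ,   0.        ,   1.        ]]), 'k1': -0.0818003875363442, 'T': array([[ 8.67193893e-01,  4.04706267e-01, -2.90150978e-01,
         7.53182209e-01],
       [ 4.97970389e-01, -7.05355859e-01,  5.04478546e-01,
        -5.79153141e-01],
       [-4.94062484e-04, -5.81967309e-01, -8
[... 319 characters left out ...]
6, 'T': array([[-0.02467369, -0.99248608,  0.11984404,  0.29293561],
       [-0.99965782,  0.02345319, -0.01158411, -0.05970152],
       [ 0.00868635, -0.12008885, -0.99272515,  1.26085254],
       [ 0.        ,  0.        ,  0.        ,  1.        ]])}
wrist {'mtx': array([[305.05391439,   0.        , 278.74657129],
       [  0.        , 305.05391439, 210.5120035 ],
       [  0.        ,   0.        ,   1.        ]]), 'k1': -0.0317415982183971, 'T': array([[ 0.28025136,  0.90846168,  0.31009119,  0.10138976],
       [ 0.95992463, -0.26456194, -0.09247536,  0.64695826],
       [-0.00197199,  0.32358052, -0.94619858,  0.38371152],
       [ 0.        ,  0.        ,  0.        ,  1.        ]])}
```

View pics/scene0.png

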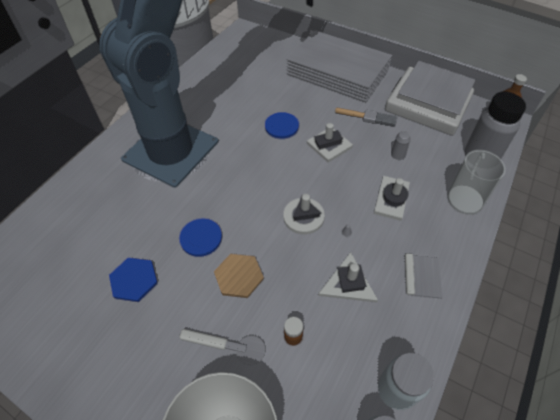

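View pics/top0.png

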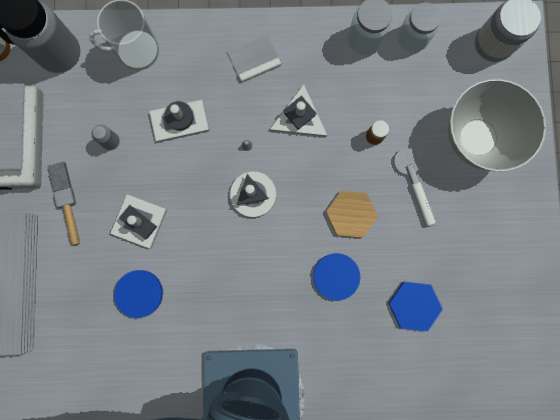

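View pics/wrist0.png

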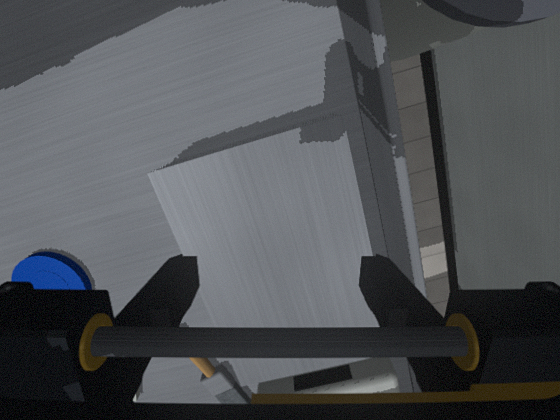

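Run:
```python
from h import *
p=cv2.imread('pics/top0.png')
a=cv2.resize(p[70:260,100:400],None,fx=2.6,fy=2.6,interpolation=cv2.INTER_CUBIC);cv2.imwrite('pics/topcrop0.png',a)
p=cv2.imread('pics/scene0.png')
a=cv2.resize(p[110:310,210:430],None,fx=2.9,fy=2.9,interpolation=cv2.INTER_CUBIC);cv2.imwrite('pics/scenecrop0.png',a)
```

```text
(no output)
```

View pics/topcrop0.png

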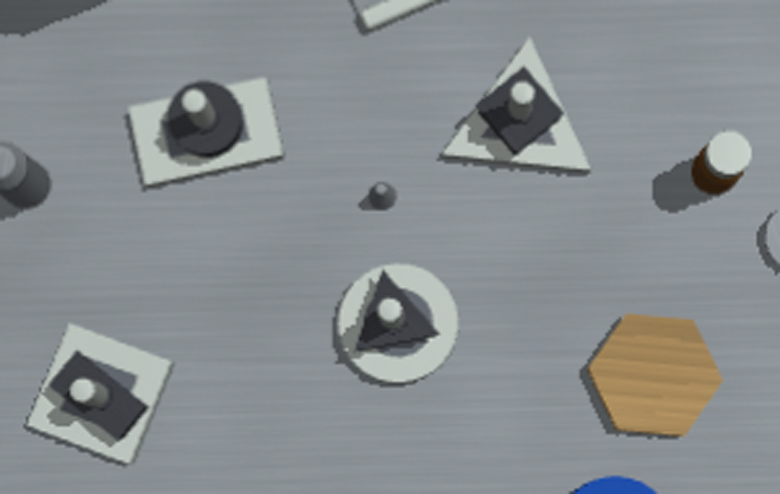

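View pics/scenecrop0.png

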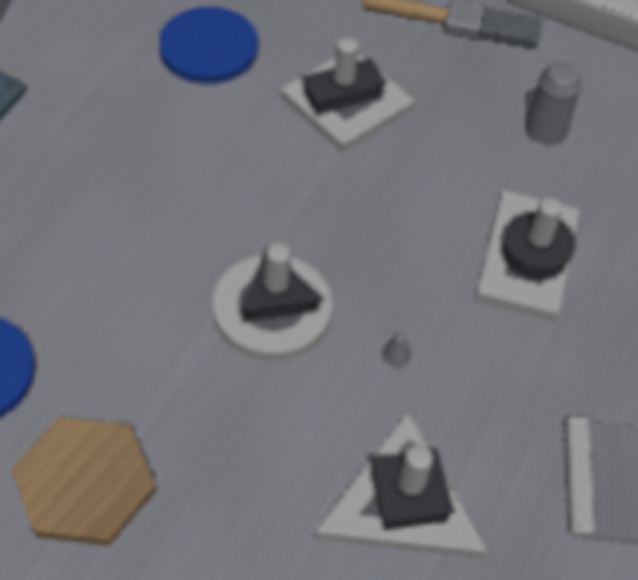

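```bash
cat > meas.py <<'E'
from h import *
def metric(ci,c,z): return np.array([onplane(ci,u,v,z)[:2] for u,v in c.reshape(-1,2)],np.float32)
def stands(p,ci,seeds,up=4):
    out={}
    for n,(u,v,r) in seeds.items():
        x0,y0=u-r,v-r
        s=p[y0:v+r,x0:u+r]
        s=cv2.resize(s,None,fx=up,fy=up,interpolation=cv2.INTER_CUBIC)
        hsv=cv2.cvtColor(s,cv2.COLOR_RGB2HSV).astype(int)
        if n=='hex': m=(hsv[...,1]>70)&(hsv[...,0]<30)
        else: m=(s.min(2)>166)
        m=m.astype(np.uint8)*255
        m=cv2.morphologyEx(m,cv2.MORPH_OPEN,np.ones((5,5)))
        cs,_=cv2.findContours(m,cv2.RETR_EXTERNAL,cv2.CHAIN_APPROX_NONE)
        cs=[c for c in cs if cv2.contourArea(c)>150]
        c=cv2.convexHull(np.vstack(cs)).astype(float)
        c=(c+0.5)/up-0.5+np.array([x0,y0])
        P=metric(ci,c,0.014)
        if n in('round','hex'):
            (cx,cy),rr=cv2.minEnclosingCircle(P);o=(cx,cy,rr*2)
        elif n in('square','oblong'):
            o=cv2.minAreaRect(P);o=(*o[0],*o[1],o[2])
        else:
            Q=(P*1000).astype(np.float32);a,t=cv2.minEnclosingTriangle(Q.reshape(-1,1,2));t=t.reshape(3,2)/1000
            o=(*t.mean(0),np.linalg.norm(t[0]-t[1]),np.linalg.norm(t[1]-t[2]))
        out[n]=np.round(o,4)
    return out
E
python3 - <<'E'
from meas import *
p=cv2.cvtColor(cv2.imread('pics/top0.png'),cv2.COLOR_BGR2RGB)
# brightness probes
for u,v in [(250,215),(145,240),(200,110),(310,127),(300,180),(174,108),(249,189),(131,220),(300,107)]: print((u,v),p[v,u])
ci=bot.camera_info('top')
for k,v in stands(p,ci,dict(round=(252,195,32),square=(138,221,36),triangle=(300,112,36),oblong=(179,120,36),hex=(351,214,32))).items(): print(k,v)
d=np.load('top0d.npy')
# handle tops
for n,(u,v) in dict(round=(174,109),square=(300,107),triangle=(250,189),oblong=(132,221)).items():
    w=7;z=np.zeros((2*w+1,2*w+1))
    for i in range(-w,w+1):
        for j in range(-w,w+1):
            o,r=ray(ci,u+i,v+j);z[j+w,i+w]=(o+r*d[v+j,u+i])[2]
    m=(z>0.082)
    yy,xx=np.nonzero(m);cu,cv_=u-w+xx.mean(),v-w+yy.mean()
    print(n,m.sum(),np.round(np.median(z[m]),4),round(cu,1),round(cv_,1),np.round(onplane(ci,cu,cv_,0.088),4))
E
```

```text
(250, 215) [188 196 190]
(145, 240) [185 195 188]
(200, 110) [187 197 189]
(310, 127) [190 199 193]
(300, 180) [136 143 148]
(174, 108) [187 196 189]
(249, 189) [186 196 189]
(131, 220) [184 194 187]
(300, 107) [185 193 187]
round [ 0.4738 -0.0141  0.1099]
square [ 0.4151  0.2593  0.0992  0.0996 67.9732]
triangle [ 0.6626 -0.1329  0.1393  0.1393]
oblong [ 0.6596  0.1623  0.0773  0.1295 11.6079]
hex [ 0.4193 -0.2482  0.1241]
round 79 0.0885 174.4 109.2 [0.6617 0.1586 0.088 ]
square 70 0.0891 300.7 105.9 [ 0.6635 -0.1306  0.088 ]
triangle 75 0.0892 249.6 188.9 [ 0.4735 -0.0097  0.088 ]
oblong 76 0.0887 131.4 219.6 [0.4105 0.2545 0.088 ]
```

```bash
cat > go.py <<'E'
import sys
from h import *
from scipy.spatial.transform import Rotation as Ro
def delta(t):
    o=bot.get_obs();R=Ro.from_euler('xyz',o['orientation']).as_matrix()
    return R.T@(np.array(t)-o['tool_pos'])*1000
if __name__=='__main__':
    t=[float(x) for x in sys.argv[1:4]];d=delta(t);n=int(np.ceil(np.abs(d).max()/40))
    o=bot.get_obs();print('t',round(o['clock'],2),'pos',o['tool_pos'].round(4),'rpy',o['orientation'].round(3),'F',o['ft_force'].round(1),'gap',round(o['finger_gap'],4),'j',o['joints'].round(2))
    print('delta',d.round(1),'rows',n,'per row',(d/max(n,1)).round(1))
E
python3 go.py 0.45 0.3 0.2
python3 - <<'E'
from h import *
d=np.load('top0d.npy');ci=bot.camera_info('top')
for n,(u,v) in dict(mill=(101,131),bottle=(379,127),cone=(247,144),glass=(372,10),tray=(20,130)).items():
    o,r=ray(ci,u,v);print(n,(o+r*d[v,u]).round(3))
E
```

```text
t 0.15 pos [0.1819 0.6236 0.2491] rpy [-3.14   0.     2.858] F [ 0.2 -1.  -0. ] gap 0.0882 j [-1.35  0.54 -0.    1.54  0.    1.07 -0.07]
delta [-348.  -235.5   49.4] rows 9 per row [-38.7 -26.2   5.5]
mill [0.614 0.325 0.086]
bottle [ 0.613 -0.311  0.076]
cone [ 0.59  -0.003  0.036]
glass [ 0.869 -0.295  0.129]
tray [0.618 0.503 0.092]
```

play_rows([
  [-31, -21, 4, 0, 0, 0, 0],
  [-31, -21, 4, 0, 0, 0, 0],
  [-31, -21, 4, 0, 0, 0, 0],
  [-31, -21, 4, 0, 0, 0, 0],
  [-31, -21, 4, 0, 0, 0, 0],
])

```text
clock: 0.57
tool_pos: [0.3022, 0.4781, 0.2294]
orientation: [-3.141, 0.0, 2.858]
ft_force: [1.7, 1.0, -0.1]
finger_gap: 0.0883
```

play_rows([
  [-31, -21, 4, 0, 0, 0, 0],
  [-31, -21, 4, 0, 0, 0, 0],
  [-31, -21, 4, 0, 0, 0, 0],
  [-31, -21, 4, 0, 0, 0, 0],
  [-31, -21, 4, 0, 0, 0, 0],
])

```text
clock: 0.98
tool_pos: [0.4216, 0.334, 0.2095]
orientation: [-3.142, -0.0, 2.858]
ft_force: [1.4, 1.1, 0.5]
finger_gap: 0.0881
```

```bash
sed -i 's/np.abs(d).max()\/40/np.linalg.norm(d)\/39/' go.py; python3 go.py 0.4735 -0.0097 0.18
```

```text
t 0.98 pos [0.4216 0.334  0.2095] rpy [-3.142 -0.     2.858] F [1.4 1.1 0.5] gap 0.0881 j [-0.81  0.4   0.08  1.88 -0.04  0.87  0.57]
delta [-146.  -315.5   29.5] rows 9 per row [-16.2 -35.1   3.3]
```

play_rows([
  [-16, -35, 3, 0, 0, 0, 0],
  [-16, -35, 3, 0, 0, 0, 0],
  [-16, -35, 3, 0, 0, 0, 0],
  [-16, -35, 3, 0, 0, 0, 0],
  [-16, -35, 3, 0, 0, 0, 0],
])

```text
clock: 1.4
tool_pos: [0.4484, 0.1433, 0.1946]
orientation: [3.142, -0.0, 2.858]
ft_force: [0.7, 0.1, 1.3]
finger_gap: 0.088
```

play_rows([
  [-16, -35, 3, 0, 0, 0, 0],
  [-16, -35, 3, 0, 0, 0, 0],
  [-16, -35, 3, 0, 0, 0, 0],
  [-16, -35, 3, 0, 0, 0, 0],
  [0, 0, 0, 0, 0, 0, 0],
])

```text
clock: 1.82
tool_pos: [0.4709, -0.0153, 0.1825]
orientation: [-3.138, 0.001, 2.847]
ft_force: [-0.4, -0.8, 0.8]
finger_gap: 0.0879
```

```bash
python3 go.py 0.4735 -0.0097 0.058
python3 - <<'E'
from meas import *
ci=bot.camera_info('wrist');p,d=bot.grab_frame('wrist');save('wrist1',p);np.save('w1d.npy',d)
print(proj(ci,[0.4735,-0.0097,0.088]),proj(ci,[0.4738,-.0141,.014]))
E
```

```text
t 1.82 pos [ 0.4709 -0.0153  0.1825] rpy [-3.138e+00  1.000e-03  2.847e+00] F [-0.4 -0.8  0.8] gap 0.0879 j [-0.23  0.33  0.2   2.07 -0.09  0.75  1.3 ]
delta [ -0.7   6.6 124.5] rows 4 per row [-0.2  1.6 31.1]
(np.float64(287.22339863426373), np.float64(217.79151894040243)) (np.float64(281.6096596393062), np.float64(194.31594002250657))
```

View pics/wrist1.png

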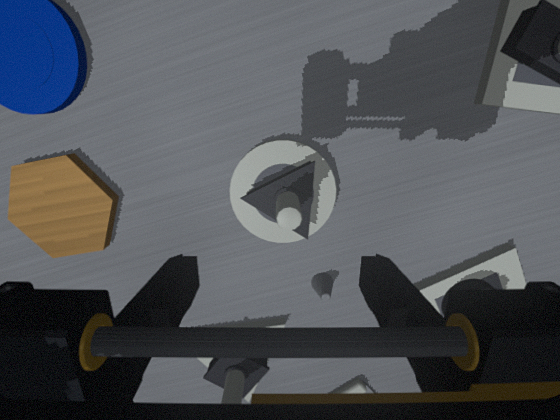

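play_rows([
  [-1, 6, 20, 0, 0, 0, 0],
  [0, 0, 30, 0, 0, 0, 0],
  [0, 0, 30, 0, 0, 0, 0],
  [0, 0, 20, 0, 0, 0, 0],
  [0, 0, 0, 0, 0, 0, 0],
])

```text
clock: 2.28
tool_pos: [0.4707, -0.0002, 0.0795]
orientation: [-3.14, -0.006, 2.86]
ft_force: [-0.0, 0.5, 0.5]
finger_gap: 0.088
```

```bash
python3 go.py 0.4735 -0.0097 0.058
python3 - <<'E'
from meas import *
p,d=bot.grab_frame('wrist');save('wrist2',p)
E
```

```text
t 2.28 pos [ 4.707e-01 -2.000e-04  7.950e-02] rpy [-3.14  -0.006  2.86 ] F [-0.   0.5  0.5] gap 0.088 j [-0.21  0.53  0.15  2.11 -0.15  0.52  1.33]
delta [-5.4 -8.3 21.5] rows 1 per row [-5.4 -8.3 21.5]
```

View pics/wrist2.png

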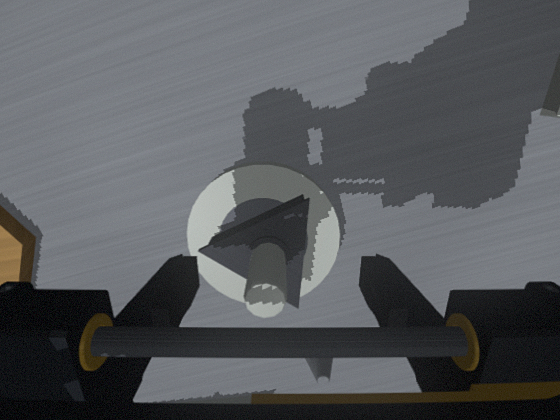

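play_rows([
  [0, -7, 0, 0, 0, 0, 0],
  [0, 0, 0, 0, 0, 0, 0],
  [0, 0, 0, 0, 0, 0, 0],
  [0, 0, 0, 0, 0, 0, 0],
  [0, 0, 0, 0, 0, 0, 0],
])

```text
clock: 2.75
tool_pos: [0.4721, -0.0082, 0.0836]
orientation: [3.141, 0.002, 2.858]
ft_force: [-0.4, 1.2, 0.1]
finger_gap: 0.0881
```

```bash
python3 go.py 0.4735 -0.0097 0.058
```

```text
t 2.75 pos [ 0.4721 -0.0082  0.0836] rpy [3.141e+00 2.000e-03 2.858e+00] F [-0.4  1.2  0.1] gap 0.0881 j [-0.2   0.52  0.15  2.11 -0.15  0.52  1.35]
delta [-1.7 -1.1 25.6] rows 1 per row [-1.7 -1.1 25.6]
```

play_rows([
  [-1, -1, 12, 0, 0, 0, 0],
  [0, 0, 12, 0, 0, 0, 0],
  [0, 0, 0, 0, 0, 0, 0],
  [0, 0, 0, 0, 0, 0, 0],
  [0, 0, 0, 0, 0, 0, 0],
])

```text
clock: 3.17
tool_pos: [0.4725, -0.0095, 0.0592]
orientation: [3.141, 0.0, 2.858]
ft_force: [0.6, -0.1, -0.8]
finger_gap: 0.088
```

```bash
python3 go.py 0.4735 -0.0097 0.058
```

```text
t 3.17 pos [ 0.4725 -0.0095  0.0592] rpy [3.141 0.    2.858] F [ 0.6 -0.1 -0.8] gap 0.088 j [-0.18  0.57  0.13  2.12 -0.16  0.46  1.36]
delta [-1.   0.1  1.2] rows 1 per row [-1.   0.1  1.2]
```

play_rows([
  [0, 0, 0, 0, 0, 0, 1],
  [0, 0, 0, 0, 0, 0, 1],
  [0, 0, 0, 0, 0, 0, 1],
  [0, 0, 0, 0, 0, 0, 1],
  [0, 0, 0, 0, 0, 0, 1],
])

```text
clock: 3.58
tool_pos: [0.4723, -0.0096, 0.0589]
orientation: [3.141, 0.0, 2.858]
ft_force: [0.4, -0.1, 0.1]
finger_gap: 0.0572
```

play_rows([
  [0, 0, 0, 0, 0, 0, 1],
  [0, 0, 0, 0, 0, 0, 1],
  [0, 0, 0, 0, 0, 0, 1],
  [0, 0, 0, 0, 0, 0, 1],
  [0, 0, 0, 0, 0, 0, 1],
])

```text
clock: 4.0
tool_pos: [0.4723, -0.0095, 0.0587]
orientation: [3.141, 0.0, 2.858]
ft_force: [0.9, 0.9, -0.4]
finger_gap: 0.0235
```

```bash
python3 go.py 0.4735 -0.0097 0.058
```

```text
t 4.0 pos [ 0.4723 -0.0095  0.0587] rpy [3.141 0.    2.858] F [ 0.9  0.9 -0.4] gap 0.0235 j [-0.18  0.57  0.13  2.12 -0.16  0.46  1.36]
delta [-1.2  0.2  0.7] rows 1 per row [-1.2  0.2  0.7]
```

play_rows([
  [0, 0, 0, 0, 0, 0, 1],
  [0, 0, 0, 0, 0, 0, 1],
  [0, 0, 0, 0, 0, 0, 1],
  [0, 0, -5, 0, 0, 0, 1],
  [0, 0, -10, 0, 0, 0, 1],
])

```text
clock: 4.42
tool_pos: [0.4711, -0.0097, 0.0734]
orientation: [-3.141, -0.002, 2.858]
ft_force: [0.6, 0.3, -1.4]
finger_gap: 0.0213
```

play_rows([
  [0, 0, -20, 0, 0, 0, 1],
  [0, 0, -20, 0, 0, 0, 1],
  [0, 0, -10, 0, 0, 0, 1],
  [0, 0, 0, 0, 0, 0, 1],
  [0, 0, 0, 0, 0, 0, 1],
])

```text
clock: 4.83
tool_pos: [0.4725, -0.0095, 0.1241]
orientation: [3.141, 0.001, 2.858]
ft_force: [-0.2, 0.7, -2.2]
finger_gap: 0.0207
```

```bash
python3 go.py 0.418 -0.248 0.124
python3 - <<'E'
from meas import *
p,d=bot.grab_frame('wrist');save('wrist3',p)
E
```

```text
t 4.83 pos [ 0.4725 -0.0095  0.1241] rpy [3.141e+00 1.000e-03 2.858e+00] F [-0.2  0.7 -2.2] gap 0.0207 j [-0.22  0.44  0.17  2.1  -0.13  0.61  1.33]
delta [ -14.4 -244.2    0. ] rows 7 per row [ -2.1 -34.9   0. ]
```

View pics/wrist3.png

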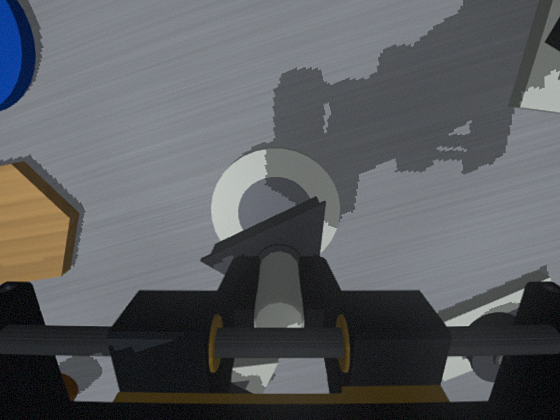

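play_rows([
  [-1, -15, 0, 0, 0, 0, 1],
  [-1, -30, 0, 0, 0, 0, 1],
  [-2, -35, 0, 0, 0, 0, 1],
  [-2, -35, 0, 0, 0, 0, 1],
  [-2, -35, 0, 0, 0, 0, 1],
])

```text
clock: 5.3
tool_pos: [0.4366, -0.1569, 0.1226]
orientation: [-3.141, -0.002, 2.859]
ft_force: [1.0, -0.3, -2.4]
finger_gap: 0.0213
```

play_rows([
  [-2, -35, 0, 0, 0, 0, 1],
  [-2, -30, 0, 0, 0, 0, 1],
  [-2, -20, 0, 0, 0, 0, 1],
  [0, -9, 0, 0, 0, 0, 1],
  [0, 0, 0, 0, 0, 0, 1],
])

```text
clock: 5.72
tool_pos: [0.416, -0.2494, 0.1229]
orientation: [-3.141, -0.002, 2.854]
ft_force: [0.0, 0.4, -2.8]
finger_gap: 0.021
```

play_rows([
  [0, 0, 0, 0, 0, 0, 1],
  [0, 0, 0, 0, 0, 0, 1],
  [0, 0, 0, 0, 0, 0, 1],
  [0, 0, 0, 0, 0, 0, 1],
])

```text
clock: 6.05
tool_pos: [0.4178, -0.2463, 0.1236]
orientation: [3.141, -0.0, 2.86]
ft_force: [0.1, 0.8, -2.0]
finger_gap: 0.0211
```

```bash
python3 go.py 0.418 -0.248 0.0587
```

```text
t 6.05 pos [ 0.4178 -0.2463  0.1236] rpy [ 3.141 -0.     2.86 ] F [ 0.1  0.8 -2. ] gap 0.0211 j [ 0.28  0.46  0.19  2.07 -0.15  0.63  1.86]
delta [-0.6 -1.7 64.9] rows 2 per row [-0.3 -0.8 32.5]
```

play_rows([
  [-1, -2, 20, 0, 0, 0, 1],
  [0, 0, 20, 0, 0, 0, 1],
  [0, 0, 15, 0, 0, 0, 1],
  [0, 0, 6, 0, 0, 0, 1],
  [0, 0, 0, 0, 0, 0, 1],
])

```text
clock: 6.47
tool_pos: [0.4172, -0.2489, 0.0617]
orientation: [3.141, -0.002, 2.859]
ft_force: [-0.2, 0.5, -2.0]
finger_gap: 0.0213
```

play_rows([
  [0, 0, 0, 0, 0, 0, 1],
  [0, 0, 1, 0, 0, 0, 1],
  [0, 0, 1, 0, 0, 0, 1],
  [0, 0, 0, 0, 0, 0, 1],
  [0, 0, 0, 0, 0, 0, 1],
])

```text
clock: 6.88
tool_pos: [0.418, -0.2501, 0.0612]
orientation: [-3.141, 0.001, 2.858]
ft_force: [-0.1, 0.5, -1.9]
finger_gap: 0.0211
```

play_rows([
  [0, 0, 1, 0, 0, 0, 1],
  [0, 0, 0.5, 0, 0, 0, 1],
  [0, 0, 0.5, 0, 0, 0, 1],
  [0, 0, 0, 0, 0, 0, 1],
  [0, 0, 0, 0, 0, 0, 1],
])

```text
clock: 7.3
tool_pos: [0.4177, -0.25, 0.0587]
orientation: [3.142, -0.0, 2.858]
ft_force: [-0.2, -0.5, -0.6]
finger_gap: 0.0208
```

play_rows([
  [0, 0, 0.5, 0, 0, 0, 1],
  [0, 0, 0, 0, 0, 0, 1],
  [0, 0, 0, 0, 0, 0, 1],
])

```text
clock: 7.55
tool_pos: [0.4178, -0.25, 0.0587]
orientation: [3.141, 0.0, 2.858]
ft_force: [-1.5, 0.7, 6.2]
finger_gap: 0.0212
```

play_rows([
  [0, 0, 0, 0, 0, 0, 0],
  [0, 0, 0, 0, 0, 0, 0],
  [0, 0, 0, 0, 0, 0, 0],
  [0, 0, 0, 0, 0, 0, 0],
  [0, 0, 0, 0, 0, 0, 0],
])

```text
clock: 7.97
tool_pos: [0.4178, -0.25, 0.0582]
orientation: [-3.142, 0.0, 2.858]
ft_force: [-0.9, -0.4, 0.1]
finger_gap: 0.0524
```

play_rows([
  [0, 0, 0, 0, 0, 0, 0],
  [0, 0, 0, 0, 0, 0, 0],
  [0, 0, -10, 0, 0, 0, 0],
  [0, 0, -30, 0, 0, 0, 0],
  [0, 0, -35, 0, 0, 0, 0],
])

```text
clock: 8.38
tool_pos: [0.4163, -0.2493, 0.1333]
orientation: [3.141, -0.004, 2.858]
ft_force: [1.0, 0.5, -0.3]
finger_gap: 0.0855
```

```bash
python3 go.py 0.6617 0.1586 0.134
python3 - <<'E'
from meas import *
p,d=bot.grab_frame('scene');save('scene4',p[100:320,150:450])
E
```

```text
t 8.38 pos [ 0.4163 -0.2493  0.1333] rpy [ 3.141 -0.004  2.858] F [ 1.   0.5 -0.3] gap 0.0855 j [ 0.28  0.44  0.2   2.06 -0.14  0.65  1.87]
delta [-121.3  460.3   -1. ] rows 13 per row [-9.3 35.4 -0.1]
```

View pics/scene4.png

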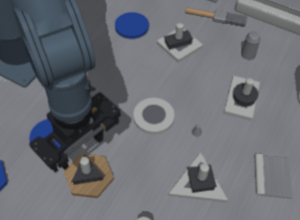

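play_rows([
  [-9, 35, 0, 0, 0, 0, 0],
  [-9, 35, 0, 0, 0, 0, 0],
  [-9, 35, 0, 0, 0, 0, 0],
  [-9, 35, 0, 0, 0, 0, 0],
  [-9, 35, 0, 0, 0, 0, 0],
])

```text
clock: 8.85
tool_pos: [0.5108, -0.093, 0.134]
orientation: [3.141, 0.001, 2.858]
ft_force: [0.8, 1.5, -0.2]
finger_gap: 0.0878
```

play_rows([
  [-9, 35, 0, 0, 0, 0, 0],
  [-9, 35, 0, 0, 0, 0, 0],
  [-9, 35, 0, 0, 0, 0, 0],
  [-9, 35, 0, 0, 0, 0, 0],
  [-9, 35, 0, 0, 0, 0, 0],
])

```text
clock: 9.27
tool_pos: [0.6029, 0.0626, 0.134]
orientation: [3.141, 0.001, 2.858]
ft_force: [0.9, -1.1, -0.3]
finger_gap: 0.088
```

play_rows([
  [-9, 35, 0, 0, 0, 0, 0],
  [-9, 35, 0, 0, 0, 0, 0],
  [-9, 25, 0, 0, 0, 0, 0],
  [-4, 12, 0, 0, 0, 0, 0],
  [0, 0, 0, 0, 0, 0, 0],
])

```text
clock: 9.68
tool_pos: [0.6628, 0.1593, 0.1336]
orientation: [3.139, 0.001, 2.862]
ft_force: [-0.4, 0.3, 0.3]
finger_gap: 0.0882
```

play_rows([
  [0, 0, 0, 0, 0, 0, 0],
  [0, 0, 0, 0, 0, 0, 0],
  [0, 0, 0, 0, 0, 0, 0],
])

```text
clock: 9.93
tool_pos: [0.6614, 0.1527, 0.1334]
orientation: [-3.14, -0.0, 2.856]
ft_force: [-0.1, 0.1, 0.2]
finger_gap: 0.088
```

```bash
python3 go.py 0.6617 0.1586 0.058
python3 - <<'E'
from meas import *
ci=bot.camera_info('wrist');p,d=bot.grab_frame('wrist');save('wrist5',p)
print(proj(ci,[0.6617,0.1586,0.088]))
E
```

```text
t 9.93 pos [0.6614 0.1527 0.1334] rpy [-3.14  -0.     2.856] F [-0.1  0.1  0.2] gap 0.088 j [-0.41  0.72  0.18  1.54 -0.15  0.89  1.1 ]
delta [ 1.3  5.8 75.4] rows 2 per row [ 0.7  2.9 37.7]
(np.float64(288.17552421316987), np.float64(241.02332486526853))
```

View pics/wrist5.png

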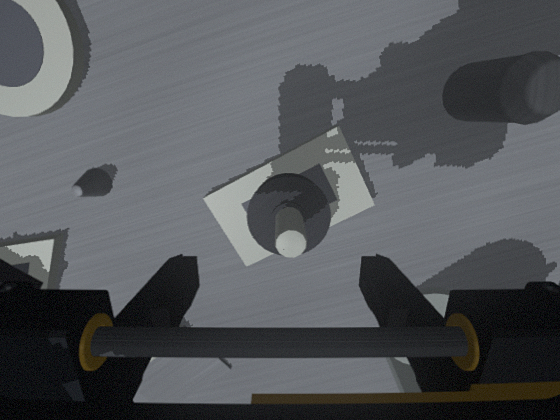

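play_rows([
  [0, 6, 10, 0, 0, 0, 0],
  [0, 0, 25, 0, 0, 0, 0],
  [0, 0, 20, 0, 0, 0, 0],
  [0, 0, 10, 0, 0, 0, 0],
  [0, 0, 0, 0, 0, 0, 0],
])

```text
clock: 10.4
tool_pos: [0.6614, 0.1601, 0.0651]
orientation: [-3.139, -0.004, 2.858]
ft_force: [-0.5, -0.3, 0.6]
finger_gap: 0.0881
```

play_rows([
  [0, 0, 5, 0, 0, 0, 0],
  [0, 0, 5, 0, 0, 0, 0],
  [0, 0, 0, 0, 0, 0, 0.3],
  [0, 0, 0, 0, 0, 0, 0.3],
  [0, 0, 0, 0, 0, 0, 0.3],
])

```text
clock: 10.82
tool_pos: [0.664, 0.1607, 0.059]
orientation: [3.141, 0.001, 2.858]
ft_force: [0.1, -0.0, 0.0]
finger_gap: 0.0702
```

```bash
python3 go.py 0.6617 0.1586 0.058
```

```text
t 10.82 pos [0.664  0.1607 0.059 ] rpy [3.141e+00 1.000e-03 2.858e+00] F [ 0.1 -0.   0. ] gap 0.0702 j [-0.41  0.82  0.16  1.55 -0.16  0.78  1.11]
delta [ 1.7 -2.7  1. ] rows 1 per row [ 1.7 -2.7  1. ]
```

play_rows([
  [1, -2, 0, 0, 0, 0, 1],
  [0, 0, 0, 0, 0, 0, 1],
  [0, 0, 0, 0, 0, 0, 1],
  [0, 0, 0, 0, 0, 0, 1],
  [0, 0, 0, 0, 0, 0, 1],
])

```text
clock: 11.23
tool_pos: [0.6621, 0.1591, 0.0583]
orientation: [3.141, 0.0, 2.858]
ft_force: [0.5, -0.3, -0.6]
finger_gap: 0.037
```

play_rows([
  [0, 0, 0, 0, 0, 0, 1],
  [0, 0, 0, 0, 0, 0, 1],
  [0, 0, 0, 0, 0, 0, 1],
  [0, 0, 0, 0, 0, 0, 1],
  [0, 0, 0, 0, 0, 0, 1],
])

```text
clock: 11.65
tool_pos: [0.6621, 0.1592, 0.0582]
orientation: [3.141, 0.0, 2.858]
ft_force: [0.7, -0.4, -0.3]
finger_gap: 0.0212
```

play_rows([
  [0, 0, -8, 0, 0, 0, 1],
  [0, 0, -20, 0, 0, 0, 1],
  [0, 0, -25, 0, 0, 0, 1],
  [0, 0, -20, 0, 0, 0, 1],
  [0, 0, -5, 0, 0, 0, 1],
])

```text
clock: 12.07
tool_pos: [0.664, 0.1591, 0.1402]
orientation: [3.139, 0.005, 2.857]
ft_force: [0.6, 0.1, -0.9]
finger_gap: 0.0213
```

```bash
python3 go.py 0.4742 -0.0135 0.14
```

```text
t 12.07 pos [0.664  0.1591 0.1402] rpy [3.139 0.005 2.857] F [ 0.6  0.1 -0.9] gap 0.0213 j [-0.42  0.71  0.18  1.53 -0.15  0.9   1.1 ]
delta [ 133.8 -218.9   -1. ] rows 7 per row [ 19.1 -31.3  -0.1]
```

play_rows([
  [8, -13, 0, 0, 0, 0, 1],
  [16, -26, 0, 0, 0, 0, 1],
  [20, -33, 0, 0, 0, 0, 1],
  [20, -33, 0, 0, 0, 0, 1],
  [20, -33, 0, 0, 0, 0, 1],
])

```text
clock: 12.48
tool_pos: [0.5406, 0.0489, 0.1356]
orientation: [-3.141, -0.001, 2.858]
ft_force: [0.1, -0.1, -1.7]
finger_gap: 0.021
```

play_rows([
  [20, -33, 0, 0, 0, 0, 1],
  [15, -25, 0, 0, 0, 0, 1],
  [9, -15, 0, 0, 0, 0, 1],
  [4, -7, 0, 0, 0, 0, 1],
  [0, 0, 0, 0, 0, 0, 1],
])

```text
clock: 12.9
tool_pos: [0.4729, -0.0146, 0.136]
orientation: [-3.141, -0.001, 2.856]
ft_force: [0.5, 0.8, -0.9]
finger_gap: 0.0208
```

play_rows([
  [0, 0, 0, 0, 0, 0, 1],
  [0, 0, 0, 0, 0, 0, 1],
  [0, 0, 0, 0, 0, 0, 1],
  [0, 0, 0, 0, 0, 0, 1],
])

```text
clock: 13.23
tool_pos: [0.475, -0.0124, 0.1361]
orientation: [3.141, 0.0, 2.859]
ft_force: [0.5, 0.0, -1.5]
finger_gap: 0.0212
```

```bash
python3 go.py 0.4742 -0.0135 0.0582
```

```text
t 13.23 pos [ 0.475  -0.0124  0.1361] rpy [3.141 0.    2.859] F [ 0.5  0.  -1.5] gap 0.0212 j [-0.22  0.42  0.18  2.09 -0.12  0.64  1.34]
delta [ 0.5 -1.3 77.9] rows 2 per row [ 0.3 -0.7 39. ]
```

play_rows([
  [0, -1, 15, 0, 0, 0, 1],
  [0, 0, 25, 0, 0, 0, 1],
  [0, 0, 20, 0, 0, 0, 1],
  [0, 0, 10, 0, 0, 0, 1],
  [0, 0, 4, 0, 0, 0, 1],
])

```text
clock: 13.65
tool_pos: [0.4733, -0.0139, 0.0608]
orientation: [-3.141, -0.002, 2.858]
ft_force: [-0.8, 0.7, -1.7]
finger_gap: 0.0211
```

play_rows([
  [0, 0, 0, 0, 0, 0, 1],
  [0, 0, 0, 0, 0, 0, 1],
  [0, 0, 0, 0, 0, 0, 1],
  [0, 0, 0, 0, 0, 0, 1],
])

```text
clock: 13.98
tool_pos: [0.4748, -0.0142, 0.0631]
orientation: [3.141, 0.002, 2.858]
ft_force: [-0.3, -0.2, -2.1]
finger_gap: 0.0214
```

```bash
python3 go.py 0.4742 -0.0135 0.0582
```

```text
t 13.98 pos [ 0.4748 -0.0142  0.0631] rpy [3.141e+00 2.000e-03 2.858e+00] F [-0.3 -0.2 -2.1] gap 0.0214 j [-0.18  0.56  0.14  2.11 -0.17  0.47  1.38]
delta [0.8 0.5 4.9] rows 1 per row [0.8 0.5 4.9]
```

play_rows([
  [0.5, 0.5, 1.5, 0, 0, 0, 1],
  [0, 0, 1, 0, 0, 0, 1],
  [0, 0, 1, 0, 0, 0, 1],
  [0, 0, 0, 0, 0, 0, 1],
  [0, 0, 0, 0, 0, 0, 1],
])

```text
clock: 14.4
tool_pos: [0.4736, -0.0137, 0.0587]
orientation: [-3.142, -0.0, 2.858]
ft_force: [0.3, -0.3, -1.2]
finger_gap: 0.0214
```

play_rows([
  [0, 0, 0.5, 0, 0, 0, 1],
  [0, 0, 0.5, 0, 0, 0, 1],
  [0, 0, 0, 0, 0, 0, 1],
  [0, 0, 0, 0, 0, 0, 1],
])

```text
clock: 14.73
tool_pos: [0.4737, -0.0137, 0.0581]
orientation: [3.141, 0.0, 2.858]
ft_force: [-1.1, -0.1, 4.1]
finger_gap: 0.021
```

Contact; release. Next the oblong cutter (0.4105, 0.2545).

play_rows([
  [0, 0, 0, 0, 0, 0, 0],
  [0, 0, 0, 0, 0, 0, 0],
  [0, 0, 0, 0, 0, 0, 0],
  [0, 0, 0, 0, 0, 0, 0],
  [0, 0, 0, 0, 0, 0, 0],
])

```text
clock: 15.15
tool_pos: [0.4737, -0.0137, 0.0577]
orientation: [-3.142, 0.0, 2.858]
ft_force: [-0.7, -0.1, 0.2]
finger_gap: 0.0522
```

play_rows([
  [0, 0, 0, 0, 0, 0, 0],
  [0, 0, 0, 0, 0, 0, 0],
  [0, 0, -10, 0, 0, 0, 0],
  [0, 0, -30, 0, 0, 0, 0],
  [0, 0, -35, 0, 0, 0, 0],
])

```text
clock: 15.57
tool_pos: [0.472, -0.0138, 0.1328]
orientation: [-3.14, -0.004, 2.858]
ft_force: [0.7, 0.5, 0.0]
finger_gap: 0.0856
```

```bash
python3 go.py 0.4105 0.2545 0.133
```

```text
t 15.57 pos [ 0.472  -0.0138  0.1328] rpy [-3.14  -0.004  2.858] F [0.7 0.5 0. ] gap 0.0856 j [-0.22  0.43  0.19  2.09 -0.13  0.64  1.34]
delta [ 1.342e+02  2.403e+02 -1.000e-01] rows 8 per row [16.8 30.  -0. ]
```

play_rows([
  [10, 18, 0, 0, 0, 0, 0],
  [19, 33, 0, 0, 0, 0, 0],
  [19, 33, 0, 0, 0, 0, 0],
  [19, 33, 0, 0, 0, 0, 0],
  [19, 34, 0, 0, 0, 0, 0],
])

```text
clock: 15.98
tool_pos: [0.4328, 0.1567, 0.1336]
orientation: [3.141, 0.001, 2.857]
ft_force: [0.5, 0.3, -0.3]
finger_gap: 0.0881
```

play_rows([
  [19, 34, 0, 0, 0, 0, 0],
  [16, 30, 0, 0, 0, 0, 0],
  [9, 16, 0, 0, 0, 0, 0],
  [4, 8, 0, 0, 0, 0, 0],
  [0, 0, 0, 0, 0, 0, 0],
])

```text
clock: 16.4
tool_pos: [0.4115, 0.2552, 0.1332]
orientation: [3.141, 0.0, 2.861]
ft_force: [-1.0, -0.8, 0.1]
finger_gap: 0.0881
```

play_rows([
  [0, 0, 0, 0, 0, 0, 0],
  [0, 0, 0, 0, 0, 0, 0],
  [0, 0, 0, 0, 0, 0, 0],
  [0, 0, 0, 0, 0, 0, 0],
])

```text
clock: 16.73
tool_pos: [0.4124, 0.2518, 0.1328]
orientation: [-3.141, 0.0, 2.855]
ft_force: [-0.4, 0.6, 0.3]
finger_gap: 0.0885
```

```bash
python3 go.py 0.4105 0.2545 0.058
python3 - <<'E'
from meas import *
ci=bot.camera_info('wrist');p,d=bot.grab_frame('wrist');save('wrist6',p)
print(proj(ci,[0.4105,0.2545,0.088]))
E
```

```text
t 16.73 pos [0.4124 0.2518 0.1328] rpy [-3.141  0.     2.855] F [-0.4  0.6  0.3] gap 0.0885 j [-0.76  0.44  0.15  2.07 -0.11  0.64  0.74]
delta [ 2.6  2.1 74.8] rows 2 per row [ 1.3  1.1 37.4]
(np.float64(282.46017270866423), np.float64(239.70846192418696))
```

View pics/wrist6.png

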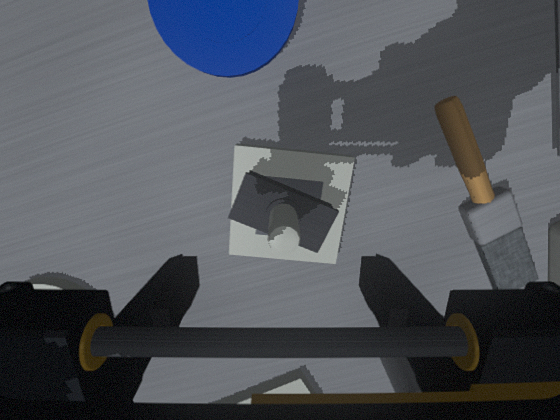

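play_rows([
  [2, 2, 10, 0, 0, 0, 0],
  [0, 0, 25, 0, 0, 0, 0],
  [0, 0, 20, 0, 0, 0, 0],
  [0, 0, 12, 0, 0, 0, 0],
  [0, 0, 7, 0, 0, 0, 0],
])

```text
clock: 17.2
tool_pos: [0.4095, 0.255, 0.0566]
orientation: [-3.139, -0.002, 2.858]
ft_force: [-0.1, 0.8, -0.4]
finger_gap: 0.0878
```

play_rows([
  [0, 0, 0, 0, 0, 0, 0.3],
  [0, 0, 0, 0, 0, 0, 0.3],
  [0, 0, 0, 0, 0, 0, 0.3],
  [0, 0, 0, 0, 0, 0, 0.3],
])

```text
clock: 17.53
tool_pos: [0.4111, 0.2561, 0.0595]
orientation: [3.14, 0.001, 2.858]
ft_force: [-0.4, -0.1, 0.1]
finger_gap: 0.0638
```

```bash
python3 go.py 0.4105 0.2545 0.058
```

```text
t 17.53 pos [0.4111 0.2561 0.0595] rpy [3.140e+00 1.000e-03 2.858e+00] F [-0.4 -0.1  0.1] gap 0.0638 j [-0.74  0.58  0.12  2.09 -0.14  0.48  0.76]
delta [ 0.1 -1.7  1.4] rows 1 per row [ 0.1 -1.7  1.4]
```

play_rows([
  [0, -1, 0.5, 0, 0, 0, 1],
  [0, 0, 0, 0, 0, 0, 1],
  [0, 0, 0, 0, 0, 0, 1],
  [0, 0, 0, 0, 0, 0, 1],
  [0, 0, 0, 0, 0, 0, 1],
])

```text
clock: 17.95
tool_pos: [0.4103, 0.2549, 0.0583]
orientation: [3.141, 0.0, 2.858]
ft_force: [1.0, 0.3, 0.2]
finger_gap: 0.0304
```

play_rows([
  [0, 0, 0, 0, 0, 0, 1],
  [0, 0, 0, 0, 0, 0, 1],
  [0, 0, 0, 0, 0, 0, 1],
  [0, 0, 0, 0, 0, 0, 1],
  [0, 0, 0, 0, 0, 0, 1],
])

```text
clock: 18.37
tool_pos: [0.4104, 0.255, 0.0583]
orientation: [3.141, 0.0, 2.858]
ft_force: [0.5, 0.6, 0.2]
finger_gap: 0.0212
```

play_rows([
  [0, 0, -8, 0, 0, 0, 1],
  [0, 0, -20, 0, 0, 0, 1],
  [0, 0, -25, 0, 0, 0, 1],
  [0, 0, -20, 0, 0, 0, 1],
  [0, 0, -5, 0, 0, 0, 1],
])

```text
clock: 18.78
tool_pos: [0.4115, 0.2555, 0.139]
orientation: [3.138, 0.002, 2.857]
ft_force: [1.4, 0.6, -2.2]
finger_gap: 0.0209
```

```bash
python3 go.py 0.6595 0.1628 0.139
```

```text
t 18.78 pos [0.4115 0.2555 0.139 ] rpy [3.138e+00 2.000e-03 2.857e+00] F [ 1.4  0.6 -2.2] gap 0.0209 j [-0.77  0.43  0.15  2.06 -0.1   0.65  0.74]
delta [-264.1  -19.4    0.6] rows 7 per row [-37.7  -2.8   0.1]
```

play_rows([
  [-15, -1, 0, 0, 0, 0, 1],
  [-30, -2, 0, 0, 0, 0, 1],
  [-38, -3, 0, 0, 0, 0, 1],
  [-38, -3, 0, 0, 0, 0, 1],
  [-38, -3, 0, 0, 0, 0, 1],
])

```text
clock: 19.2
tool_pos: [0.5603, 0.1979, 0.1355]
orientation: [-3.141, -0.001, 2.858]
ft_force: [0.5, 0.0, -1.9]
finger_gap: 0.0211
```

play_rows([
  [-38, -3, 0, 0, 0, 0, 1],
  [-34, -2, 0, 0, 0, 0, 1],
  [-20, -2, 0, 0, 0, 0, 1],
  [-10, 0, 0, 0, 0, 0, 1],
  [-3, 0, 0, 0, 0, 0, 1],
])

```text
clock: 19.62
tool_pos: [0.6595, 0.1605, 0.1349]
orientation: [-3.14, -0.0, 2.855]
ft_force: [-1.2, -0.2, -2.4]
finger_gap: 0.0211
```

play_rows([
  [0, 0, 0, 0, 0, 0, 1],
  [0, 0, 0, 0, 0, 0, 1],
  [0, 0, 0, 0, 0, 0, 1],
  [0, 0, 0, 0, 0, 0, 1],
])

```text
clock: 19.95
tool_pos: [0.6574, 0.1636, 0.1362]
orientation: [3.141, -0.001, 2.859]
ft_force: [0.2, 0.5, -2.2]
finger_gap: 0.0205
```

```bash
python3 go.py 0.6595 0.1628 0.0583
```

```text
t 19.95 pos [0.6574 0.1636 0.1362] rpy [ 3.141e+00 -1.000e-03  2.859e+00] F [ 0.2  0.5 -2.2] gap 0.0205 j [-0.42  0.71  0.17  1.55 -0.14  0.9   1.08]
delta [-2.3 -0.2 77.9] rows 2 per row [-1.2 -0.1 38.9]
```

play_rows([
  [-1, -0.5, 15, 0, 0, 0, 1],
  [0, 0, 25, 0, 0, 0, 1],
  [0, 0, 20, 0, 0, 0, 1],
  [0, 0, 10, 0, 0, 0, 1],
  [0, 0, 4, 0, 0, 0, 1],
])

```text
clock: 20.37
tool_pos: [0.6573, 0.1617, 0.0594]
orientation: [-3.139, -0.003, 2.858]
ft_force: [-0.9, -0.3, -1.7]
finger_gap: 0.0213
```

play_rows([
  [0, 0, 0, 0, 0, 0, 1],
  [0, 0, 0, 0, 0, 0, 1],
  [0, 0, 0, 0, 0, 0, 1],
  [0, 0, 0, 0, 0, 0, 1],
])

```text
clock: 20.7
tool_pos: [0.6601, 0.1621, 0.0635]
orientation: [3.14, 0.002, 2.858]
ft_force: [-0.0, 1.1, -2.1]
finger_gap: 0.0212
```

```bash
python3 go.py 0.6595 0.1628 0.0583
```

```text
t 20.7 pos [0.6601 0.1621 0.0635] rpy [3.140e+00 2.000e-03 2.858e+00] F [-0.   1.1 -2.1] gap 0.0212 j [-0.41  0.81  0.15  1.56 -0.16  0.78  1.1 ]
delta [0.8 0.5 5.2] rows 1 per row [0.8 0.5 5.2]
```

play_rows([
  [0, 0.5, 1.5, 0, 0, 0, 1],
  [0, 0, 1, 0, 0, 0, 1],
  [0, 0, 1, 0, 0, 0, 1],
  [0, 0, 0, 0, 0, 0, 1],
  [0, 0, 0, 0, 0, 0, 1],
])

```text
clock: 21.12
tool_pos: [0.6593, 0.1624, 0.0586]
orientation: [-3.141, -0.0, 2.858]
ft_force: [-1.0, -0.4, -2.1]
finger_gap: 0.0211
```

play_rows([
  [0, 0, 0.5, 0, 0, 0, 1],
  [0, 0, 0.5, 0, 0, 0, 1],
  [0, 0, 0, 0, 0, 0, 1],
  [0, 0, 0, 0, 0, 0, 1],
])

```text
clock: 21.45
tool_pos: [0.6595, 0.1623, 0.0583]
orientation: [3.142, 0.0, 2.858]
ft_force: [-2.5, -1.3, 5.4]
finger_gap: 0.0211
```

Contact; release and go for the square cutter (0.6635, -0.1306).

play_rows([
  [0, 0, 0, 0, 0, 0, 0],
  [0, 0, 0, 0, 0, 0, 0],
  [0, 0, 0, 0, 0, 0, 0],
  [0, 0, 0, 0, 0, 0, 0],
  [0, 0, 0, 0, 0, 0, 0],
])

```text
clock: 21.87
tool_pos: [0.6594, 0.1624, 0.0576]
orientation: [-3.142, 0.0, 2.858]
ft_force: [0.2, -0.8, -0.1]
finger_gap: 0.0523
```

play_rows([
  [0, 0, 0, 0, 0, 0, 0],
  [0, 0, 0, 0, 0, 0, 0],
  [0, 0, -10, 0, 0, 0, 0],
  [0, 0, -30, 0, 0, 0, 0],
  [0, 0, -35, 0, 0, 0, 0],
])

```text
clock: 22.28
tool_pos: [0.6577, 0.162, 0.132]
orientation: [-3.139, -0.004, 2.858]
ft_force: [0.5, 0.0, -0.1]
finger_gap: 0.086
```

```bash
python3 go.py 0.6635 -0.1306 0.133
```

```text
t 22.28 pos [0.6577 0.162  0.132 ] rpy [-3.139 -0.004  2.858] F [ 0.5  0.  -0.1] gap 0.086 j [-0.42  0.72  0.17  1.54 -0.14  0.89  1.09]
delta [ -87.5 -279.2   -0.6] rows 8 per row [-10.9 -34.9  -0.1]
```

play_rows([
  [-6, -18, 0, 0, 0, 0, 0],
  [-11, -35, 0, 0, 0, 0, 0],
  [-11, -37, 0, 0, 0, 0, 0],
  [-12, -38, 0, 0, 0, 0, 0],
  [-12, -38, 0, 0, 0, 0, 0],
])

```text
clock: 22.7
tool_pos: [0.6629, -0.0131, 0.1338]
orientation: [3.141, 0.001, 2.859]
ft_force: [0.2, -0.2, -0.1]
finger_gap: 0.0883
```

play_rows([
  [-12, -38, 0, 0, 0, 0, 0],
  [-11, -35, 0, 0, 0, 0, 0],
  [-6, -20, 0, 0, 0, 0, 0],
  [-4, -14, 0, 0, 0, 0, 0],
  [-2, -6, 0, 0, 0, 0, 0],
])

```text
clock: 23.12
tool_pos: [0.6646, -0.1328, 0.1334]
orientation: [-3.141, 0.001, 2.855]
ft_force: [-0.1, -0.2, -0.7]
finger_gap: 0.0881
```

play_rows([
  [0, 0, 0, 0, 0, 0, 0],
  [0, 0, 0, 0, 0, 0, 0],
  [0, 0, 0, 0, 0, 0, 0],
  [0, 0, 0, 0, 0, 0, 0],
])

```text
clock: 23.45
tool_pos: [0.6651, -0.1272, 0.1327]
orientation: [3.14, -0.0, 2.861]
ft_force: [0.1, 0.0, -0.0]
finger_gap: 0.0878
```

```bash
python3 go.py 0.6635 -0.1306 0.058
python3 - <<'E'
from meas import *
ci=bot.camera_info('wrist');p,d=bot.grab_frame('wrist');save('wrist7',p)
print(proj(ci,[0.6635,-0.1306,0.088]))
E
```

```text
t 23.45 pos [ 0.6651 -0.1272  0.1327] rpy [ 3.14  -0.     2.861] F [ 0.1  0.  -0. ] gap 0.0878 j [ 0.01  0.72  0.17  1.55 -0.14  0.89  1.52]
delta [ 0.6 -3.8 74.7] rows 2 per row [ 0.3 -1.9 37.3]
(np.float64(273.41396719369004), np.float64(242.6238801890783))
```

View pics/wrist7.png

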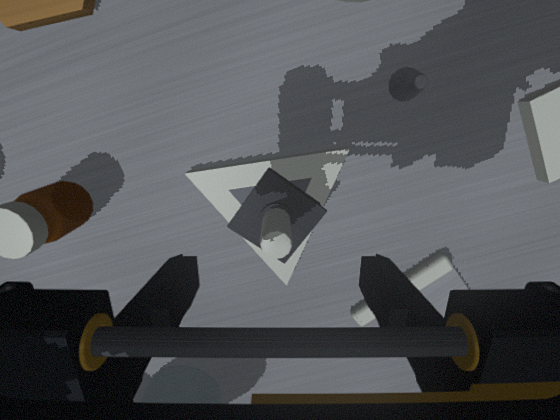

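play_rows([
  [0, -2, 10, 0, 0, 0, 0],
  [0, 0, 25, 0, 0, 0, 0],
  [0, 0, 20, 0, 0, 0, 0],
  [0, 0, 12, 0, 0, 0, 0],
  [0, 0, 7, 0, 0, 0, 0],
])

```text
clock: 23.92
tool_pos: [0.6629, -0.1312, 0.0563]
orientation: [-3.141, -0.003, 2.858]
ft_force: [-0.2, 0.8, -0.0]
finger_gap: 0.0883
```

play_rows([
  [0, 0, 0, 0, 0, 0, 0.3],
  [0, 0, 0, 0, 0, 0, 0.3],
  [0, 0, 0, 0, 0, 0, 0.3],
  [0, 0, 0, 0, 0, 0, 0.3],
])

```text
clock: 24.25
tool_pos: [0.6651, -0.1319, 0.06]
orientation: [3.141, 0.002, 2.858]
ft_force: [0.4, 0.4, 0.4]
finger_gap: 0.0636
```

```bash
python3 go.py 0.6635 -0.1306 0.058
```

```text
t 24.25 pos [ 0.6651 -0.1319  0.06  ] rpy [3.141e+00 2.000e-03 2.858e+00] F [0.4 0.4 0.4] gap 0.0636 j [ 0.03  0.81  0.15  1.57 -0.16  0.77  1.54]
delta [1.9 0.8 2. ] rows 1 per row [1.9 0.8 2. ]
```

play_rows([
  [1, 1, 0.5, 0, 0, 0, 1],
  [0, 0, 0, 0, 0, 0, 1],
  [0, 0, 0, 0, 0, 0, 1],
  [0, 0, 0, 0, 0, 0, 1],
  [0, 0, 0, 0, 0, 0, 1],
])

```text
clock: 24.67
tool_pos: [0.6636, -0.1305, 0.0584]
orientation: [-3.142, 0.0, 2.858]
ft_force: [0.0, 0.5, -0.3]
finger_gap: 0.0304
```

play_rows([
  [0, 0, 0, 0, 0, 0, 1],
  [0, 0, 0, 0, 0, 0, 1],
  [0, 0, 0, 0, 0, 0, 1],
  [0, 0, 0, 0, 0, 0, 1],
  [0, 0, 0, 0, 0, 0, 1],
])

```text
clock: 25.08
tool_pos: [0.6636, -0.1303, 0.0583]
orientation: [3.141, 0.0, 2.858]
ft_force: [0.4, 1.2, -0.1]
finger_gap: 0.0208
```

play_rows([
  [0, 0, -8, 0, 0, 0, 1],
  [0, 0, -20, 0, 0, 0, 1],
  [0, 0, -30, 0, 0, 0, 1],
  [0, 0, -30, 0, 0, 0, 1],
  [0, 0, -12, 0, 0, 0, 1],
])

```text
clock: 25.5
tool_pos: [0.6653, -0.1313, 0.1627]
orientation: [3.141, 0.005, 2.857]
ft_force: [0.7, -1.3, -0.4]
finger_gap: 0.0211
```

```bash
python3 go.py 0.4147 0.2594 0.157
```

```text
t 25.5 pos [ 0.6653 -0.1313  0.1627] rpy [3.141 0.005 2.857] F [ 0.7 -1.3 -0.4] gap 0.0211 j [ 0.01  0.68  0.18  1.54 -0.14  0.93  1.52]
delta [350.1 304.8   3.9] rows 12 per row [29.2 25.4  0.3]
```

play_rows([
  [13, 11, 0, 0, 0, 0, 1],
  [24, 21, 0, 0, 0, 0, 1],
  [30, 26, 0, 0, 0, 0, 1],
  [30, 26, 0, 0, 0, 0, 1],
  [30, 26, 0, 0, 0, 0, 1],
])

```text
clock: 25.92
tool_pos: [0.5707, 0.0116, 0.1577]
orientation: [-3.141, -0.001, 2.857]
ft_force: [0.8, 0.3, -1.4]
finger_gap: 0.0215
```

play_rows([
  [30, 26, 0, 0, 0, 0, 1],
  [30, 26, 0, 0, 0, 0, 1],
  [30, 26, 0, 0, 0, 0, 1],
  [30, 26, 0, 0, 0, 0, 1],
  [30, 26, 0, 0, 0, 0, 1],
])

```text
clock: 26.33
tool_pos: [0.4632, 0.1785, 0.158]
orientation: [-3.141, -0.0, 2.858]
ft_force: [0.8, 0.4, -1.1]
finger_gap: 0.0206
```

play_rows([
  [30, 26, 0, 0, 0, 0, 1],
  [21, 20, 0, 0, 0, 0, 1],
  [13, 12, 0, 0, 0, 0, 1],
  [7, 6, 0, 0, 0, 0, 1],
  [2, 1, 0, 0, 0, 0, 1],
])

```text
clock: 26.75
tool_pos: [0.4119, 0.2615, 0.158]
orientation: [-3.142, -0.001, 2.861]
ft_force: [-0.5, 0.3, -0.9]
finger_gap: 0.0213
```

play_rows([
  [0, 0, 0, 0, 0, 0, 1],
  [0, 0, 0, 0, 0, 0, 1],
  [0, 0, 0, 0, 0, 0, 1],
  [0, 0, 0, 0, 0, 0, 1],
])

```text
clock: 27.08
tool_pos: [0.4137, 0.259, 0.1582]
orientation: [-3.141, 0.0, 2.855]
ft_force: [-0.9, -0.0, -2.2]
finger_gap: 0.0209
```

```bash
python3 go.py 0.4152 0.2596 0.0583
```

```text
t 27.08 pos [0.4137 0.259  0.1582] rpy [-3.141  0.     2.855] F [-0.9 -0.  -2.2] gap 0.0209 j [-0.75  0.4   0.12  2.04 -0.07  0.71  0.7 ]
delta [-1.2  1.  99.9] rows 3 per row [-0.4  0.3 33.3]
```

play_rows([
  [-1, 0, 15, 0, 0, 0, 1],
  [0, 0, 30, 0, 0, 0, 1],
  [0, 0, 30, 0, 0, 0, 1],
  [0, 0, 15, 0, 0, 0, 1],
  [0, 0, 5, 0, 0, 0, 1],
])

```text
clock: 27.5
tool_pos: [0.4129, 0.2583, 0.0609]
orientation: [-3.138, -0.002, 2.857]
ft_force: [-1.4, -0.2, -2.0]
finger_gap: 0.0213
```

play_rows([
  [0, 0, 0, 0, 0, 0, 1],
  [0, 0, 0, 0, 0, 0, 1],
  [0, 0, 0, 0, 0, 0, 1],
  [0, 0, 0, 0, 0, 0, 1],
])

```text
clock: 27.83
tool_pos: [0.4147, 0.2605, 0.0644]
orientation: [3.14, 0.001, 2.858]
ft_force: [-0.1, -0.1, -1.8]
finger_gap: 0.0213
```

```bash
python3 go.py 0.4152 0.2596 0.0583
```

```text
t 27.83 pos [0.4147 0.2605 0.0644] rpy [3.140e+00 1.000e-03 2.858e+00] F [-0.1 -0.1 -1.8] gap 0.0213 j [-0.73  0.57  0.09  2.07 -0.1   0.5   0.73]
delta [-0.7 -0.7  6.1] rows 1 per row [-0.7 -0.7  6.1]
```

play_rows([
  [-1, 0, 2, 0, 0, 0, 1],
  [0, 0, 1.5, 0, 0, 0, 1],
  [0, 0, 1, 0, 0, 0, 1],
  [0, 0, 0, 0, 0, 0, 1],
  [0, 0, 0, 0, 0, 0, 1],
])

```text
clock: 28.25
tool_pos: [0.4147, 0.2597, 0.0587]
orientation: [-3.141, -0.0, 2.858]
ft_force: [1.0, -0.3, -2.0]
finger_gap: 0.0211
```

play_rows([
  [0, 0, 0.5, 0, 0, 0, 1],
  [0, 0, 0.5, 0, 0, 0, 1],
  [0, 0, 0, 0, 0, 0, 1],
  [0, 0, 0, 0, 0, 0, 1],
])

```text
clock: 28.58
tool_pos: [0.4149, 0.2598, 0.0582]
orientation: [3.141, 0.0, 2.858]
ft_force: [-1.0, -0.5, 5.0]
finger_gap: 0.0209
```

play_rows([
  [0, 0, 0, 0, 0, 0, 0],
  [0, 0, 0, 0, 0, 0, 0],
  [0, 0, 0, 0, 0, 0, 0],
  [0, 0, 0, 0, 0, 0, 0],
  [0, 0, 0, 0, 0, 0, 0],
])

```text
clock: 29.0
tool_pos: [0.4149, 0.2598, 0.0577]
orientation: [3.142, 0.0, 2.858]
ft_force: [0.2, 0.3, 1.7]
finger_gap: 0.052
```

play_rows([
  [0, 0, 0, 0, 0, 0, 0],
  [0, 0, 0, 0, 0, 0, 0],
  [0, 0, -10, 0, 0, 0, 0],
  [0, 0, -30, 0, 0, 0, 0],
  [0, 0, -40, 0, 0, 0, 0],
])

```text
clock: 29.42
tool_pos: [0.4132, 0.2585, 0.1372]
orientation: [-3.137, -0.003, 2.858]
ft_force: [0.3, 0.6, 1.3]
finger_gap: 0.0857
```

```bash
cat > ht.py <<'E'
from meas import *
def tops(d,ci,exp,w=9):
    for n,P in exp.items():
        u,v=[int(round(q)) for q in proj(ci,[*P,0.088])]
        pts=[]
        for i in range(-w,w+1):
            for j in range(-w,w+1):
                o,r=ray(ci,u+i,v+j)
                z=(o+r*d[v+j,u+i])[2]
                if .082<z<.096: pts.append((u+i,v+j))
        if len(pts)<20: print(n,'hidden',len(pts));continue
        c=np.mean(pts,0);print(n,len(pts),c.round(1),onplane(ci,*c,0.088).round(4))
E
python3 - <<'E'
from ht import *
ci=bot.camera_info('top');p,d=bot.grab_frame('top');save('top8',p)
tops(d,ci,dict(tri=(.418,-.25),round=(.4738,-.0141),oblong=(.6596,.1623),square=(.415,.259)))
E
python3 go.py 0.418 -0.249 0.138
```

```text
tri 76 [357.5 210.7] [ 0.4184 -0.2509  0.088 ]
round 70 [252.3 188.6] [ 0.4741 -0.0157  0.088 ]
oblong 79 [173.6 111.2] [0.6572 0.1606 0.088 ]
square hidden 8
t 29.47 pos [0.4174 0.2612 0.1451] rpy [3.136 0.004 2.857] F [1.7 0.5 4.8] gap 0.0879 j [-0.75  0.42  0.12  2.04 -0.08  0.67  0.71]
delta [-143.8 -489.5    4.9] rows 14 per row [-10.3 -35.    0.4]
```

View pics/top8.png

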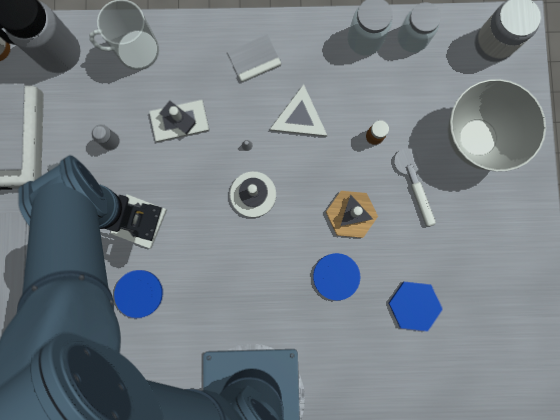

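play_rows([
  [-10, -18, 0, 0, 0, 0, 0],
  [-16, -31, 0, 0, 0, 0, 0],
  [-16, -31, 0, 0, 0, 0, 0],
  [-16, -31, 0, 0, 0, 0, 0],
  [-16, -31, 0, 0, 0, 0, 0],
])

```text
clock: 29.88
tool_pos: [0.4464, 0.1014, 0.1385]
orientation: [3.141, 0.001, 2.858]
ft_force: [0.7, -0.1, -0.9]
finger_gap: 0.0882
```

play_rows([
  [-16, -31, 0, 0, 0, 0, 0],
  [-16, -31, 0, 0, 0, 0, 0],
  [-16, -31, 0, 0, 0, 0, 0],
  [-3, -32, 0, 0, 0, 0, 0],
  [-3, -32, 0, 0, 0, 0, 0],
])

```text
clock: 30.3
tool_pos: [0.4544, -0.065, 0.1384]
orientation: [3.141, 0.002, 2.857]
ft_force: [0.9, -0.2, 0.3]
finger_gap: 0.0879
```

play_rows([
  [-3, -34, 0, 0, 0, 0, 0],
  [-3, -34, 0, 0, 0, 0, 0],
  [-3, -34, 0, 0, 0, 0, 0],
  [-3, -30, 0, 0, 0, 0, 0],
  [-2, -30, 0, 0, 0, 0, 0],
])

```text
clock: 30.72
tool_pos: [0.4218, -0.2244, 0.1385]
orientation: [-3.142, 0.001, 2.857]
ft_force: [1.0, 0.1, -0.6]
finger_gap: 0.0883
```

play_rows([
  [-1, -18, 0, 0, 0, 0, 0],
  [0, -9, 0, 0, 0, 0, 0],
  [0, 0, 0, 0, 0, 0, 0],
  [0, 0, 0, 0, 0, 0, 0],
  [0, 0, 0, 0, 0, 0, 0],
])

```text
clock: 31.13
tool_pos: [0.416, -0.2471, 0.1378]
orientation: [3.141, -0.0, 2.86]
ft_force: [0.4, -0.2, -0.0]
finger_gap: 0.0883
```

```bash
python3 - <<'E'
from ht import *
ci=bot.camera_info('top');p,d=bot.grab_frame('top');save('top9',cv2.resize(p[70:260,100:400],None,fx=2.6,fy=2.6,interpolation=cv2.INTER_CUBIC))
tops(d,ci,dict(tri=(.418,-.25),round=(.4738,-.0141),oblong=(.6596,.1623),square=(.415,.259)))
E
python3 go.py 0.418 -0.2505 0.058
```

```text
tri hidden 0
round 71 [252.3 188.5] [ 0.4743 -0.0157  0.088 ]
oblong 78 [173.5 111.2] [0.657  0.1607 0.088 ]
square 76 [129.8 217.2] [0.4158 0.2581 0.088 ]
t 31.18 pos [ 0.4161 -0.247   0.1377] rpy [ 3.141 -0.     2.86 ] F [1.3 0.3 0.2] gap 0.0878 j [ 0.28  0.43  0.2   2.07 -0.14  0.66  1.86]
delta [-2.8 -2.9 79.7] rows 3 per row [-0.9 -1.  26.6]
```

View pics/top9.png

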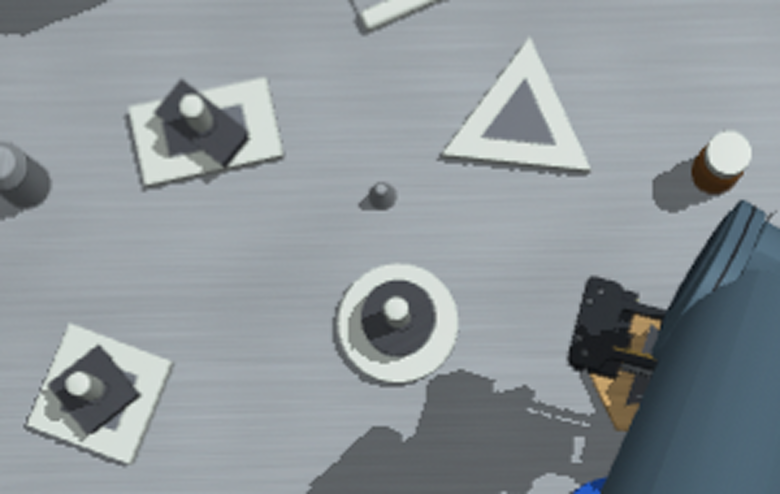

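play_rows([
  [-2, -3, 15, 0, 0, 0, 0],
  [0, 0, 25, 0, 0, 0, 0],
  [0, 0, 20, 0, 0, 0, 0],
  [0, 0, 12, 0, 0, 0, 0],
  [0, 0, 6, 0, 0, 0, 0],
])

```text
clock: 31.6
tool_pos: [0.4162, -0.2503, 0.0582]
orientation: [3.141, -0.003, 2.86]
ft_force: [-0.2, 0.0, -0.4]
finger_gap: 0.0878
```

play_rows([
  [0, 0, 0, 0, 0, 0, 0.3],
  [0, 0, 0, 0, 0, 0, 0.3],
  [0, 0, 0, 0, 0, 0, 0.3],
  [0, 0, 0, 0, 0, 0, 0.3],
])

```text
clock: 31.93
tool_pos: [0.4173, -0.2523, 0.0606]
orientation: [-3.141, 0.002, 2.858]
ft_force: [0.8, 0.7, -1.1]
finger_gap: 0.0635
```

```bash
python3 go.py 0.418 -0.2505 0.0585
```

```text
t 31.93 pos [ 0.4173 -0.2523  0.0606] rpy [-3.141e+00  2.000e-03  2.858e+00] F [ 0.8  0.7 -1.1] gap 0.0635 j [ 0.33  0.58  0.16  2.08 -0.18  0.49  1.91]
delta [-0.2  2.   2.1] rows 1 per row [-0.2  2.   2.1]
```

play_rows([
  [0, 1.5, 1.5, 0, 0, 0, 1],
  [0, 0, 0, 0, 0, 0, 1],
  [0, 0, 0, 0, 0, 0, 1],
  [0, 0, 0, 0, 0, 0, 1],
  [0, 0, 0, 0, 0, 0, 1],
])

```text
clock: 32.35
tool_pos: [0.417, -0.2508, 0.0583]
orientation: [-3.142, 0.0, 2.858]
ft_force: [0.4, 0.5, -0.5]
finger_gap: 0.0306
```

play_rows([
  [0, 0, 0, 0, 0, 0, 1],
  [0, 0, 0, 0, 0, 0, 1],
  [0, 0, 0, 0, 0, 0, 1],
  [0, 0, 0, 0, 0, 0, 1],
  [0, 0, 0, 0, 0, 0, 1],
])

```text
clock: 32.77
tool_pos: [0.417, -0.2508, 0.0583]
orientation: [3.142, 0.0, 2.858]
ft_force: [0.1, 0.8, 0.6]
finger_gap: 0.021
```

play_rows([
  [0, 0, -8, 0, 0, 0, 1],
  [0, 0, -20, 0, 0, 0, 1],
  [0, 0, -30, 0, 0, 0, 1],
  [0, 0, -25, 0, 0, 0, 1],
  [0, 0, -10, 0, 0, 0, 1],
])

```text
clock: 33.18
tool_pos: [0.4181, -0.2517, 0.1543]
orientation: [-3.141, 0.004, 2.857]
ft_force: [0.6, -0.8, -2.9]
finger_gap: 0.0212
```

```bash
python3 go.py 0.6617 -0.1325 0.15
```

```text
t 33.18 pos [ 0.4181 -0.2517  0.1543] rpy [-3.141  0.004  2.857] F [ 0.6 -0.8 -2.9] gap 0.0212 j [ 0.28  0.41  0.21  2.05 -0.13  0.69  1.86]
delta [-200.4  182.7    5. ] rows 7 per row [-28.6  26.1   0.7]
```

play_rows([
  [-12, 11, 0, 0, 0, 0, 1],
  [-24, 22, 0, 0, 0, 0, 1],
  [-28, 25, 0, 0, 0, 0, 1],
  [-28, 25, 0, 0, 0, 0, 1],
  [-28, 25, 0, 0, 0, 0, 1],
])

```text
clock: 33.6
tool_pos: [0.5633, -0.1796, 0.1507]
orientation: [3.142, -0.001, 2.858]
ft_force: [-0.2, -0.2, -1.7]
finger_gap: 0.0213
```

play_rows([
  [-28, 25, 0, 0, 0, 0, 1],
  [-24, 22, 0, 0, 0, 0, 1],
  [-16, 15, 0, 0, 0, 0, 1],
  [-9, 8, 0, 0, 0, 0, 1],
  [-4, 4, 0, 0, 0, 0, 1],
])

```text
clock: 34.02
tool_pos: [0.6621, -0.1301, 0.1501]
orientation: [3.141, -0.001, 2.861]
ft_force: [0.7, 0.3, -1.4]
finger_gap: 0.0211
```

play_rows([
  [0, 0, 0, 0, 0, 0, 1],
  [0, 0, 0, 0, 0, 0, 1],
  [0, 0, 0, 0, 0, 0, 1],
  [0, 0, 0, 0, 0, 0, 1],
])

```text
clock: 34.35
tool_pos: [0.6598, -0.1335, 0.1512]
orientation: [-3.141, -0.001, 2.856]
ft_force: [-0.8, 0.3, -1.8]
finger_gap: 0.0211
```

```bash
python3 go.py 0.6614 -0.1326 0.0583
```

```text
t 34.35 pos [ 0.6598 -0.1335  0.1512] rpy [-3.141e+00 -1.000e-03  2.856e+00] F [-0.8  0.3 -1.8] gap 0.0211 j [ 0.01  0.69  0.19  1.55 -0.15  0.92  1.53]
delta [-1.3  1.4 92.9] rows 3 per row [-0.4  0.5 31. ]
```

play_rows([
  [0, 0, 15, 0, 0, 0, 1],
  [0, 0, 28, 0, 0, 0, 1],
  [0, 0, 25, 0, 0, 0, 1],
  [0, 0, 15, 0, 0, 0, 1],
  [0, 0, 5, 0, 0, 0, 1],
])

```text
clock: 34.77
tool_pos: [0.6586, -0.1325, 0.0605]
orientation: [-3.141, -0.005, 2.857]
ft_force: [-0.0, -0.3, -1.8]
finger_gap: 0.021
```

play_rows([
  [0, 0, 0, 0, 0, 0, 1],
  [0, 0, 0, 0, 0, 0, 1],
  [0, 0, 0, 0, 0, 0, 1],
  [0, 0, 0, 0, 0, 0, 1],
])

```text
clock: 35.1
tool_pos: [0.662, -0.1326, 0.0649]
orientation: [3.141, 0.003, 2.858]
ft_force: [0.9, 0.1, -2.0]
finger_gap: 0.0213
```

```bash
python3 go.py 0.6614 -0.1326 0.0583
```

```text
t 35.1 pos [ 0.662  -0.1326  0.0649] rpy [3.141e+00 3.000e-03 2.858e+00] F [ 0.9  0.1 -2. ] gap 0.0213 j [ 0.02  0.8   0.17  1.58 -0.17  0.77  1.55]
delta [ 0.6 -0.1  6.6] rows 1 per row [ 0.6 -0.1  6.6]
```

play_rows([
  [0, 0, 2, 0, 0, 0, 1],
  [0, 0, 1.5, 0, 0, 0, 1],
  [0, 0, 0.5, 0, 0, 0, 1],
  [0, 0, 0, 0, 0, 0, 1],
  [0, 0, 0, 0, 0, 0, 1],
])

```text
clock: 35.52
tool_pos: [0.6609, -0.1323, 0.0592]
orientation: [-3.142, -0.0, 2.858]
ft_force: [-0.0, 0.4, -2.3]
finger_gap: 0.0209
```

play_rows([
  [0, 0, 0.5, 0, 0, 0, 1],
  [0, 0, 0.5, 0, 0, 0, 1],
  [0, 0, 0, 0, 0, 0, 1],
  [0, 0, 0, 0, 0, 0, 1],
])

```text
clock: 35.85
tool_pos: [0.6609, -0.1323, 0.0583]
orientation: [3.142, 0.0, 2.858]
ft_force: [-0.7, -0.2, -0.3]
finger_gap: 0.0211
```

play_rows([
  [0, 0, 0.3, 0, 0, 0, 1],
  [0, 0, 0, 0, 0, 0, 0],
  [0, 0, 0, 0, 0, 0, 0],
  [0, 0, 0, 0, 0, 0, 0],
  [0, 0, 0, 0, 0, 0, 0],
])

```text
clock: 36.27
tool_pos: [0.661, -0.1324, 0.0579]
orientation: [3.142, 0.0, 2.858]
ft_force: [-0.5, 0.5, 0.2]
finger_gap: 0.0458
```

play_rows([
  [0, 0, 0, 0, 0, 0, 0],
  [0, 0, 0, 0, 0, 0, 0],
  [0, 0, 0, 0, 0, 0, 0],
  [0, 0, -10, 0, 0, 0, 0],
  [0, 0, -30, 0, 0, 0, 0],
])

```text
clock: 36.68
tool_pos: [0.6578, -0.1316, 0.0947]
orientation: [-3.141, -0.008, 2.858]
ft_force: [0.8, 1.0, -0.3]
finger_gap: 0.079
```

play_rows([
  [0, 0, -35, 0, 0, 0, 0],
  [0, 0, -30, 0, 0, 0, 0],
  [20, -30, 0, 0, 0, 0, 0],
  [20, -30, 0, 0, 0, 0, 0],
  [20, -30, 0, 0, 0, 0, 0],
])

```text
clock: 37.1
tool_pos: [0.5778, -0.2025, 0.1645]
orientation: [3.142, 0.002, 2.859]
ft_force: [-0.8, -1.4, -0.7]
finger_gap: 0.0881
```

play_rows([
  [20, -30, 0, 0, 0, 0, 0],
  [20, -30, 0, 0, 0, 0, 0],
  [10, -15, 0, 0, 0, 0, 0],
  [0, 0, 0, 0, 0, 0, 0],
  [0, 0, 0, 0, 0, 0, 0],
])

```text
clock: 37.52
tool_pos: [0.5089, -0.2608, 0.1638]
orientation: [3.142, 0.001, 2.855]
ft_force: [0.5, 0.1, 0.2]
finger_gap: 0.0881
```

Run:
```python
from ht import *
ci=bot.camera_info('top');p,d=bot.grab_frame('top');save('top10',cv2.resize(p[70:260,100:400],None,fx=2.6,fy=2.6,interpolation=cv2.INTER_CUBIC))
tops(d,ci,dict(tri=(.6626,-.1329),round=(.4738,-.0141),oblong=(.6596,.1623),square=(.415,.259)))
p,_=bot.grab_frame('scene');save('scene10',cv2.resize(p[110:310,210:430],None,fx=2.9,fy=2.9,interpolation=cv2.INTER_CUBIC))
```

```text
tri 68 [302.2 106.9] [ 0.6611 -0.1339  0.088 ]
round 74 [252.2 188.6] [ 0.474  -0.0156  0.088 ]
oblong 78 [173.6 111.1] [0.6572 0.1604 0.088 ]
square 75 [129.7 217.4] [0.4155 0.2582 0.088 ]
```

View pics/top10.png

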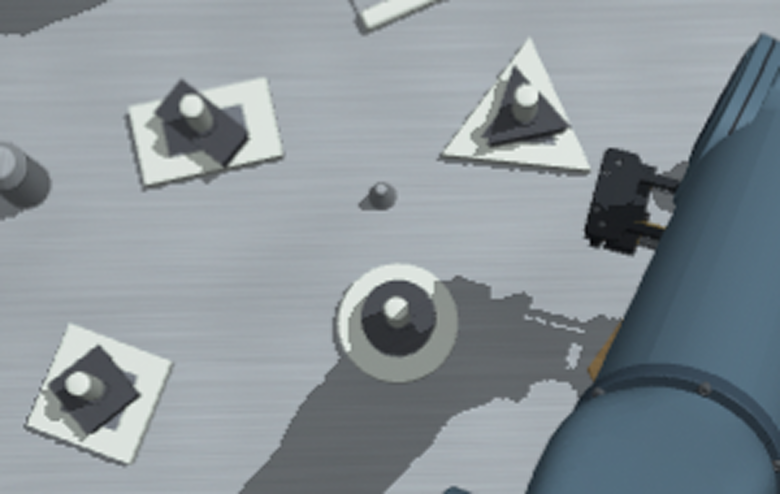

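View pics/scene10.png

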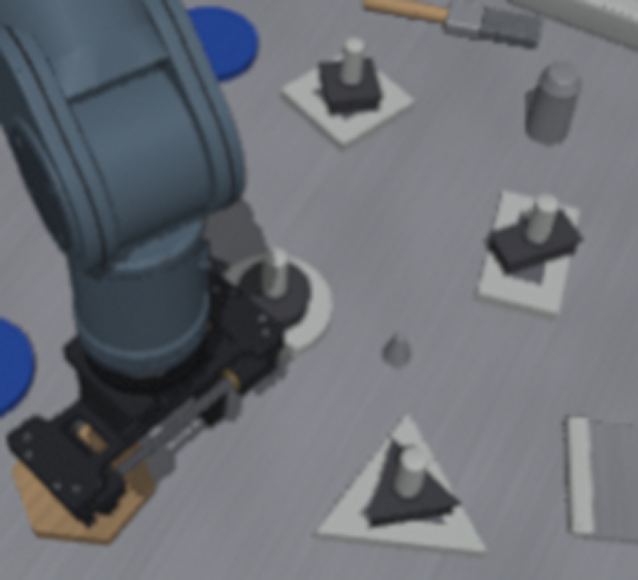

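Run:
```python
from h import *
print(bot.get_obs()['clock'],bot.sign_off())
```

```text
the job is handed in; nothing more can be done
37.6167 None
```

I moved all four cutters onto the stands of their own shape and handed the job in at 37.6 s of the 136 s allowed. The triangle cutter was parked on the wooden six-sided board. The round, oblong and square cutters then went to their stands, and last the triangle cutter went from the board to its own. The blue look-alikes were not touched.

**Last checks:** In the final top and scene pictures each cutter stands upright on its matching stand, with the gripper well clear. Measured from the top camera, the handles are this far from the stand centres:

| Cutter | Offset |
|---|---|
| Square | about 1 mm |
| Round | about 1.5 mm |
| Triangle | about 2 mm |
| Oblong | about 3 mm |

The camera calibration is good to about 2 mm, so these offsets are close to what can be measured. Forces on the tool showed at most about 6 N, reached when setting a cutter down.

**Not fully settled:** The oblong cutter sits at an angle to its stand, so by geometry its corners come right up to the stand's long edges or just past them. I allowed that because any turn is permitted. My wrist pictures put the handles about 1–2 mm from where the top camera placed them, which is within calibration.

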